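# Stow a vial in the latched medicine case

### The arm

A 6-joint arm with a two-finger parallel gripper is mounted at the origin on the work surface. World frame = base frame: x ahead of the robot, y to its left, z up, the work surface at z = 0. Lengths are in mm, angles in rad, forces in N, time in s.
With the tool pointing down it reaches from about 225 to 725 mm from the base axis. Payload 3.1 kg.
Tool frame: the origin (TCP) lies at the very end of the fingers, on their centre line; the grasp point (between the pads) lies 19 mm behind it; z points along the fingers, y is the line along which they close (so a half turn about z gives the same grasp; the last joint's range is limited). The gripper opens to 85 mm and grips with 20 to 120 N. Pads are 22 mm wide; open, the fingers measure 114 mm over their backs; the gripper's body (76 mm by 85 mm) begins 54 mm behind the grasp point. The pads swing forward as they close: fully open they stand 13 mm farther back than shut.
Start: joints at [0.973, 0.048, 0.099, 1.622, 0, 1.443], TCP at [237.677, 468.11, 231.312] pointing down, gripper open.
Joint ranges: [-2.91, 2.91], [-0.99, 1.94], [-1.21, 1.42], [-2.12, 2.29], [-1.49, 1.47], [-3.14, 3.14]. Speed limits (rad/s): [2.79, 2.79, 3.14, 3.14, 3.14, 3.14].

### API

Orientations are given as [roll, pitch, yaw] about the fixed x, y, z axes, in that order (R = Rz(yaw) Ry(pitch) Rx(roll)).
In Python, from station import robot, kinematics, optics gives the robot as it stands. Calls block until the motion is done:
- robot.move_to(position, orientation): joint-space move of the TCP to a pose.
- robot.movel(position, rot=None, feed=150, contact_N=None): straight line of the TCP; rot=None keeps the orientation; feed is the mean speed in mm/s. With contact_N (N) it stops when the force on the tool has changed by that much, and returns True; else False.
- robot.move_j(angles): joint-space move.
- robot.set_gripper(opening, squeeze=None): finger opening in mm; squeeze is the grip in N (None keeps the last); returns when the fingers have stopped.
- robot.sleep(seconds).
- kinematics.solve_ik(position, orientation): joint angles nearest the present ones, or None.
- optics.read_camera(name): name is "scene" or "top" or "wrist"; returns a dict with "frame" (400x640x3 uint8, red, green, blue), "camera_matrix" (3x3 intrinsics, pixels), "extrinsics" (4x4, takes a point from camera to world coordinates); the wrist camera has in their place "tool_from_camera" (4x4, takes a point from camera to tool coordinates, whose origin is the TCP and whose axes are the flange's). Camera axes: x right, y down, z forward; pixel columns grow to the right and rows downward; lengths in mm; the calibration is good to about 2 mm. A picture is of the moment at which its call begins: read the wrist's pose just before it. There is no depth.
A pose or a line that the arm cannot do raises robot.IKError and nothing moves.
- robot.close_job(): hands the job in; it is judged then, once.
Readings, each from a call of its own:
- robot.current_t(): time.
- robot.current_qpos(): joint angles.
- robot.current_qd(): joint speeds.
- robot.current_effort(): joint torques, N m.
- robot.current_ee_pos(): TCP position.
- robot.current_ee_rot(): TCP orientation.
- robot.current_contact_force(): force on the tool from outside, world axes, zero at the start.
- robot.current_torque(): the same for the moment, N m.
- robot.current_gripper_width(): finger opening in mm.
- robot.current_gripper_force(): force on a finger pad.
Only numpy, scipy, OpenCV 4.12 (cv2) and the standard library are available. Lean on these libraries where they do the work, as an engineer would, in place of code of your own. Each camera call takes 0.05 s, during which the arm holds its last target. There are 200 camera calls.

### The job

Press the thumb pad on the front of the medicine case so that its sprung lid pops open, stand the small glass vial upright in the pocket inside and let go of it there without dropping it, then push the lid down until it snaps and stays shut. Work gently and by feel on pad and lid, as the latch is easily damaged; keep the vial upright all along, and leave the other things on the counter where they stand.

Things in the scene. Friction and masses are not known exactly. Their poses are not given: they have to be found in the camera images.
- case: Grey plastic medicine case fixed to the counter: box 140 (x) by 170 (y) by 80 mm high, walls 4 mm, white lid on top. Origin: centre of its underside; x points from the latch side to the hinge side, z up. A rubber insert fills it up to z = 26 mm and has one pocket. It does not move. Case and lid are damaged by more than 25 N of push from the robot.
- latch: Steel rocker latch, 24 mm wide, in the middle of the case's front (-x) wall, with thumb pad. Origin: its pivot, at x = -80, z = 45 mm in the case frame; axes as the case's. Its catch nose stands up to z = 98 mm (x = -70 to -88 mm in the case frame) and holds the shut lid; pressing the pad swings it to the front, off the lid's lip. Delicate: the robot must not push on it with more than 20 N.
- thumb_pad (a point): Nominal centre of the top of the latch's thumb pad, a grey plate 30 (x) by 36 (y) mm, at x = -125, z = 55 mm in the case frame; moves with the rocker. The pad is screwed on at an unknown height: its true top is up to 8 mm above or below this point. Pushed down it yields from about 2 N, frees the lid at 5 to 6 mm of travel and stops hard at 6.7 mm (about 5 N, more if pressed fast).
- lid (a joint): Lid angle, rad: about 0 (under 0.02) shut and latched, 1.4 fully open (nearly upright). Sprung open; 1 to 2 N near the front edge swings it. To latch, pressed down near the front edge, its lip must ride over the sprung nose from about 0.09 rad on (up to about 12 N), then drops about 8 mm onto a springy rubber seal; it stops hard at about -0.025 (about 15 N). Not latched, it springs open again.
- lid_hinge (a point): Middle of the lid's hinge axis, which runs along the case's y at x = +70, z = 80 mm in the case frame. The point turns with the lid.
- lid_front (a point): Point on the lid's outer face, on its middle line, 125 mm from the hinge axis and 10.5 mm off the hinge plane; a good place to push. Moves with the lid, a flat white panel 10 mm thick and 170 mm wide, from 2 to 141 mm from the hinge, with a steel roller lip in the middle of its front edge out to 148 mm.
- pocket (a point): Centre of the pocket's floor, fixed in the case at x = -22, y = 0, z = 8 mm in the case frame. The pocket is 34 mm square, 18 mm deep, its mouth widened by a 3 mm chamfer, sides parallel to the case.
- vial: Small glass vial standing on the counter: cylinder 28 mm in diameter up to 46 mm, neck and grey-topped cap 21 mm in diameter, 62 mm tall overall, about 50 g. Origin: centre of its underside, z up.
- bottle: Bystander: clear bottle with blue cap, 42 mm in diameter, 85 mm tall. Origin: centre of its underside. It stands near the vial.
- jar: Bystander: wide white jar, 50 mm in diameter, 55 mm tall. Origin: centre of its underside. It stands near the vial.
- carton: Bystander: cardboard carton 50 by 80 by 60 mm high. Origin: centre of its underside.
Mind the look-alikes: they are no part of the job. Of the things that look like the vial, the smaller one is meant.

How it is judged:
By the outcome, as a careful person would: the job done as asked, in the order asked, and still so for the second after the job is handed in, with the robot touching nothing.
It also fails if it takes over 69 s, if anything falls off the work surface, if the arm or the gripper's body presses on something with over 40 N, if the wrist force passes 120 N, or if a joint passes its speed limit or range.

## Working session

There is one attempt and no reset: what is moved stays moved. The work goes in short steps, each a Python script; the robot and the scene stay as the last script left them, time stands still between calls to the robot, and variables do not carry over. Pictures are saved under pics/ and viewed, at most 10 in all, crops included, and the job is handed in when it is done.

```bash
ls; mkdir -p pics
python3 - <<'E'
from station import robot, kinematics, optics
import cv2,numpy as np
np.set_printoptions(precision=3,suppress=True)
for n in ["scene","top"]:
    c=optics.read_camera(n); cv2.imwrite(f"pics/{n}0.png",c["frame"][:,:,::-1]); print(n,c["camera_matrix"],c["extrinsics"])
c=optics.read_camera("wrist");print(c["camera_matrix"],c["tool_from_camera"]);cv2.imwrite("pics/w0.png",c["frame"][:,:,::-1])
print(robot.current_ee_pos(),robot.current_ee_rot(),robot.current_t())
E
```

```text
pics
scene [[472.872   0.    320.898]
 [  0.    472.872 202.646]
 [  0.      0.      1.   ]] [[  -0.511    0.557   -0.654 1323.93 ]
 [   0.859    0.34    -0.382  466.489]
 [   0.01    -0.757   -0.653  864.3  ]
 [   0.       0.       0.       1.   ]]
top [[513.892   0.    307.462]
 [  0.    513.892 207.175]
 [  0.      0.      1.   ]] [[  -0.028   -0.996    0.082  442.208]
 [  -0.999    0.029    0.014    1.129]
 [  -0.017   -0.081   -0.997 1369.48 ]
 [   0.       0.       0.       1.   ]]
[[312.764   0.    321.171]
 [  0.    312.764 200.339]
 [  0.      0.      1.   ]] [[   0.001   -0.957   -0.292   74.366]
 [   1.       0.001   -0.      -0.831]
 [   0.001   -0.292    0.957 -142.318]
 [   0.       0.       0.       1.   ]]
[237.41  467.727 230.386] [-3.14  -0.     2.672] 0.15
```

View pics/scene0.png

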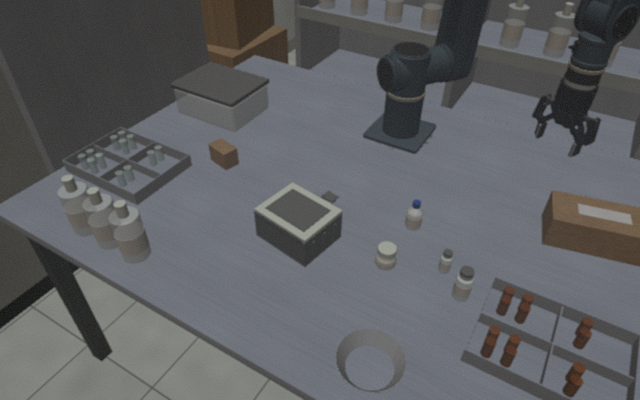

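View pics/top0.png

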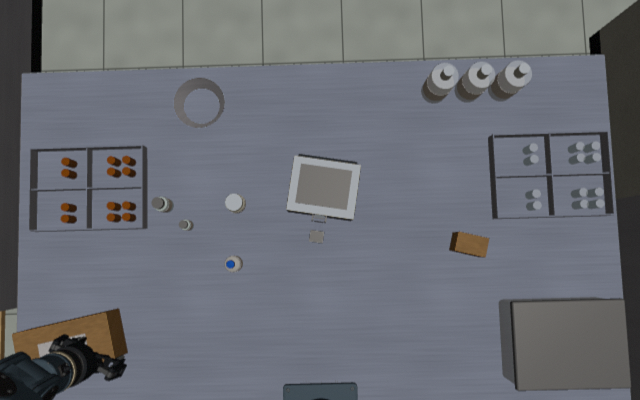

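The scene view shows the case with its lid and front pad at (330,198), and the vial at (446,260) with its bigger twin at (464,283). In the top view the lid is centred near (324,187), the pad is at (317,237), the vial at (186,225) and the twin at (161,204).

```bash
cat > h.py <<'E'
import numpy as np,cv2
from station import robot, kinematics, optics
np.set_printoptions(precision=2,suppress=True)
def cast(c,uv,z,T=None):
    T=c["extrinsics"] if T is None else T
    d=T[:3,:3]@np.linalg.inv(c["camera_matrix"])@np.array([uv[0],uv[1],1.0])
    return T[:3,3]+d*(z-T[2,3])/d[2]
def mask_blob(f,lo,box,hi=255):
    x0,y0,x1,y1=box; m=np.zeros(f.shape[:2],np.uint8)
    m[y0:y1,x0:x1]=((f.min(2)>=lo)&(f.max(2)<=hi))[y0:y1,x0:x1]*255
    cs,_=cv2.findContours(m,cv2.RETR_EXTERNAL,cv2.CHAIN_APPROX_NONE)
    return max(cs,key=cv2.contourArea) if cs else None
E
python3 - <<'E'
from h import *
c=optics.read_camera("top");f=c["frame"]
k=mask_blob(f,150,(270,140,380,225)); r=cv2.minAreaRect(k); b=cv2.boxPoints(r); print(r)
P=np.array([cast(c,p+0.5*0,90.5)[:2] for p in b]);print(P,P.mean(0),[np.linalg.norm(P[i]-P[i-1]) for i in range(4)])
a=cv2.resize(f[140:260,270:380],None,fx=5,fy=5,interpolation=cv2.INTER_CUBIC)[:,:,::-1]
s=optics.read_camera("scene");g=s["frame"]
b2=cv2.resize(f[190:240,150:200],(245,245),interpolation=cv2.INTER_CUBIC)[:,:,::-1]
b3=cv2.resize(g[240:310,430:485],(245,312),interpolation=cv2.INTER_CUBIC)[:,:,::-1]
o=np.zeros((600,800,3),np.uint8);o[:,:550]=a;o[:245,552:797]=b2;o[250:562,552:797]=b3
cv2.imwrite("pics/c1.png",o)
E
```

```text
((323.27667236328125, 186.92727661132812), (67.18295288085938, 53.66336441040039), 8.259438514709473)
[[ 545.09   72.7 ]
 [ 678.68   50.  ]
 [ 649.05 -116.26]
 [ 516.18  -92.29]] [597.25 -21.46] [np.float64(167.50304973068273), np.float64(135.51351487785485), np.float64(168.88544133092503), np.float64(135.01137287774898)]
```

View pics/c1.png

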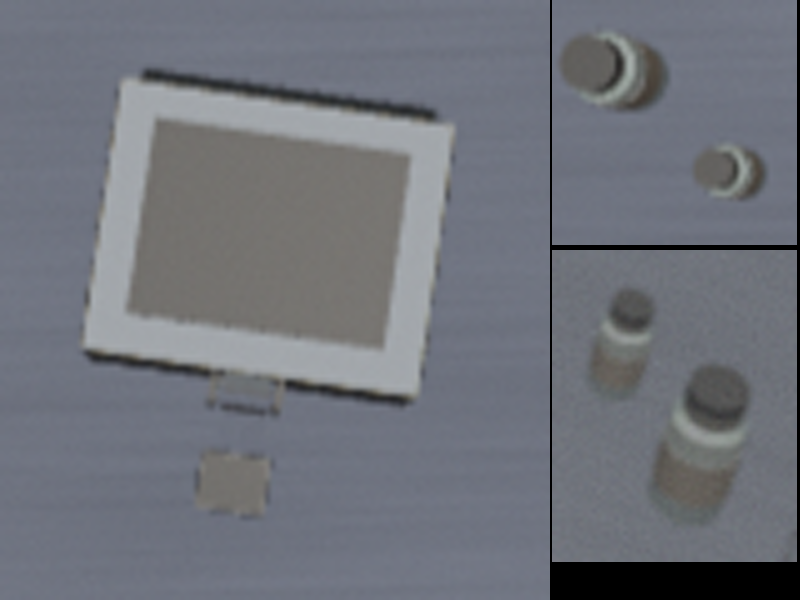

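The enlarged crops show the lid cleanly, the pad centre at top-view pixel (316.6,237), the vial cap at top (183.5,224.7) and scene (448,252), and the large twin well clear of it.

```bash
cat >> h.py <<'E'
from math import pi
YAW=-0.172
def Rz(a): return np.array([[np.cos(a),-np.sin(a),0],[np.sin(a),np.cos(a),0],[0,0,1]])
C0=np.array([597.25,-21.46,0])+Rz(YAW)@[1.5,0,0]
def cw(x,y,z): return C0+Rz(YAW)@[x,y,z]
ROT=[pi,0,YAW+pi]
def lidtcp(th,r=125,off=11,gap=0):
    h=10.5+gap
    return cw(70-r*np.cos(th)+h*np.sin(th)+off, 0, 80+r*np.sin(th)+h*np.cos(th))
E
python3 - <<'E'
from h import *
c=optics.read_camera("top");s=optics.read_camera("scene")
p=cast(c,(316.6,237),55); print("pad",p,(Rz(-YAW)@(p-C0)))
print("vial",cast(c,(183.5,224.7),62),cast(s,(448,252),62))
print("twin",cast(c,(150+40/4.9,190+65/4.9),85)); 
# lid corners & jar/bottle
print("jar",cast(c,(234,202),55),"bottle",cast(c,(231,264),85))
for n,q in [("pad",cw(-131,0,60)),("pocket",cw(-22,0,30)),("pocketup",cw(-22,0,180)),("lid1.4",lidtcp(1.4,gap=15)),("above",lidtcp(1.4,gap=15)+[0,0,80]),("lid.7",lidtcp(.7)),("lid0",lidtcp(0))]:
    for R in (ROT,[pi,0,YAW]):
        print(n,q,kinematics.solve_ik(list(q),R))
# scene check of lid corners
for x,y in [(68,85),(-71,85),(-71,-85),(68,-85)]:
    w=np.append(cw(x,y,90.5),1);q=np.linalg.inv(s["extrinsics"])@w;u=s["camera_matrix"]@q[:3];print(u[:2]/u[2])
g=s["frame"];k=mask_blob(g,120,(240,170,350,260));print(cv2.approxPolyDP(k,5,True)[:,0].tolist())
E
```

```text
pad [473.09  -1.27  55.  ] [-127.28   -1.36   55.  ]
vial [513.88 337.87  62.  ] [516.75 339.76  62.  ]
twin [568.54 395.65  85.  ]
jar [569.03 208.68  55.  ] bottle [411.22 213.93  85.  ]
pad [469.66   0.7   60.  ] [-0.14 -0.06 -0.35  1.28  0.    0.03]
pad [469.66   0.7   60.  ] [-0.14 -0.06 -0.35  1.28  0.   -3.11]
pocket [577.05 -17.95  30.  ] [-0.15  0.23 -0.1   1.24  0.    0.02]
pocket [577.05 -17.95  30.  ] [-0.15  0.23 -0.1   1.24  0.   -3.12]
pocketup [577.05 -17.95 180.  ] [-0.15  0.18  0.14  1.53  0.    0.02]
pocketup [577.05 -17.95 180.  ] [-0.15  0.18  0.14  1.53  0.   -3.12]
lid1.4 [682.36 -36.24 207.52] [-0.15  0.48  0.57  1.66  0.    0.02]
lid1.4 [682.36 -36.24 207.52] [-0.15  0.48  0.57  1.66  0.   -3.12]
above [682.36 -36.24 287.52] [-0.15  0.55  0.83  1.85  0.    0.02]
above [682.36 -36.24 287.52] [-0.15  0.55  0.83  1.85  0.   -3.12]
lid.7 [591.   -20.37 168.56] [-0.15  0.22  0.16  1.51  0.    0.02]
lid.7 [591.   -20.37 168.56] [-0.15  0.22  0.16  1.51  0.   -3.12]
lid0 [555.38 -14.19  90.5 ] [-0.15  0.14 -0.08  1.35  0.    0.03]
lid0 [555.38 -14.19  90.5 ] [-0.15  0.14 -0.08  1.35  0.   -3.12]
[305.1  240.06]
[342.89 209.81]
[292.56 181.6 ]
[253.98 207.76]
[[254, 207], [303, 239], [342, 210], [293, 182]]
```

Run:
```python
from h import *
robot.set_gripper(0)
robot.move_to(list(cw(-130,0,150)),ROT); robot.movel(list(cw(-130,0,70)),feed=120)
robot.sleep(.2); f0=robot.current_contact_force()[2]; print(robot.current_t(),f0)
hit=robot.movel(list(cw(-130,0,43)),feed=12,contact_N=1.5)
z=robot.current_ee_pos()[2]; print(hit,z,robot.current_contact_force())
if hit:
    for i in range(1,16):
        robot.movel(list(cw(-130,0,z-0.5*i)),feed=10)
        f=robot.current_contact_force()[2]-f0; zz=robot.current_ee_pos()[2]; print(i,zz,f)
        if f>9: break
print(robot.current_t())
c=optics.read_camera("scene"); cv2.imwrite("pics/s2.png",cv2.resize(c["frame"][120:290,220:420],(800,680))[:590,:,::-1])
```

```text
4.0417 0.15287138669402164
True 54.81911408162876 [0.33 0.04 1.44]
1 54.38479501820552 2.3209026253887335
2 53.69586841947741 1.6987006119367647
3 53.11043268858378 3.6260808067693846
4 52.593712913477944 3.825990051338099
5 52.13670563285493 3.125075156109977
6 51.77895347240938 2.9643655155206843
7 51.23355412845741 2.2567010415219584
8 50.695336778673045 3.0452678057254023
9 50.21041746655798 3.607301904721417
10 49.73432278670216 2.9465448989150422
11 49.60807409845346 4.501901160474494
12 49.25104073781128 4.917565432810699
13 48.90515592755337 6.588933285672592
14 48.84450934373849 7.945101945292418
15 48.767020547835635 9.853001278032211
9.0667
```

View pics/s2.png

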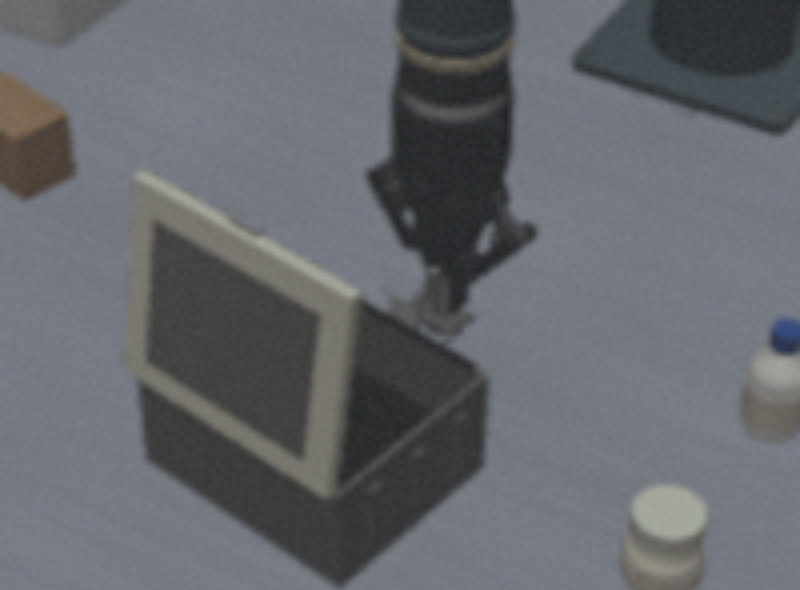

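The lid stands open at about 1.4 rad, with the gripper still resting on the pad. Next I back off, look into the pocket with the wrist camera, then look at the vial.

```bash
cat >> h.py <<'E'
from scipy.spatial.transform import Rotation
def wristT():
    T=np.eye(4);T[:3,:3]=Rotation.from_euler("xyz",robot.current_ee_rot()).as_matrix();T[:3,3]=robot.current_ee_pos()
    c=optics.read_camera("wrist"); return c,T@c["tool_from_camera"]
def proj(c,T,w):
    q=np.linalg.inv(T)@np.append(w,1);u=c["camera_matrix"]@q[:3];return u[:2]/u[2]
VIAL=np.array([515.3,338.8,0])
E
python3 - <<'E'
from h import *
robot.movel(list(cw(-132,0,150)),feed=200)
robot.move_to(list(cw(-80,0,190)),ROT); robot.sleep(.2)
c,T=wristT(); f=c["frame"].copy(); np.savez("w1.npz",f=f,T=T,K=c["camera_matrix"])
a=proj(c,T,cw(-22,0,26)).astype(int); print("pocket",a)
# over vial: tool x towards base
vy=np.arctan2(VIAL[1],VIAL[0])+pi
robot.set_gripper(60)
robot.move_to(list(VIAL+[-40*np.cos(vy-pi),-40*np.sin(vy-pi),160]),[pi,0,vy]); robot.sleep(.2)
c,T=wristT(); g=c["frame"].copy(); np.savez("w2.npz",f=g,T=T,K=c["camera_matrix"])
print("vial",proj(c,T,VIAL+[0,0,62]),robot.current_t(),robot.current_ee_pos())
cv2.imwrite("pics/w12.png",np.vstack([f[60:360,:,::-1],g[60:360,:,::-1]]))
E
```

```text
pocket [321 238]
vial [323.45 247.86] 12.4917 [482.55 315.8  160.24]
```

View pics/w12.png

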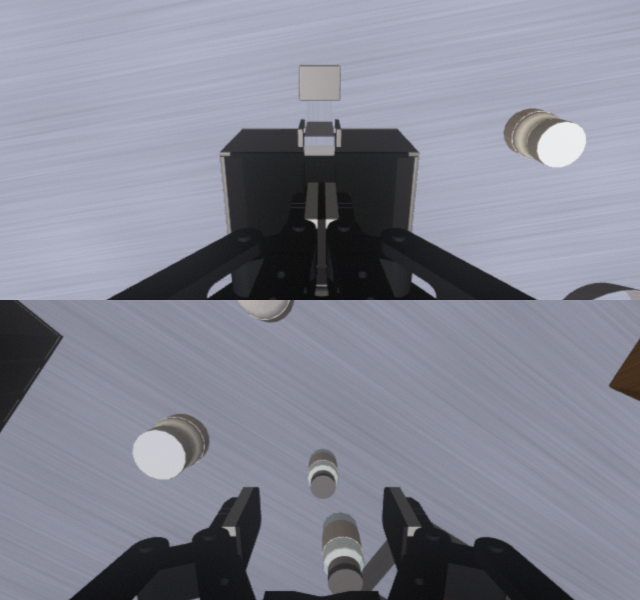

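The wrist views show the vial cap at (322,245), against a predicted (323,248). The case's front rim corners are near (221,213) and (418,213), and the pocket is hidden by the fingers. I'll check the bias numerically.

Run:
```python
from h import *
d=np.load("w1.npz");K={"camera_matrix":d["K"]};T=d["T"]
print("rim pred",proj(K,T,cw(-70,85,80)),proj(K,T,cw(-70,-85,80)),"foot",proj(K,T,cw(-70,85,0)),proj(K,T,cw(-70,-85,0)))
g=cv2.cvtColor(d["f"],cv2.COLOR_RGB2GRAY)
print("row at rim", [ (x,int(g[216,x])) for x in list(range(216,226))+list(range(412,423))]); print([int(v) for v in g[180:222,270]])
d=np.load("w2.npz");K={"camera_matrix":d["K"]};T=d["T"];g=d["f"]
hsv=g.astype(int); roi=cv2.cvtColor(g,cv2.COLOR_RGB2GRAY)[200:262,295:350]
for t in (110,):
    k=mask_blob(g,60,(300,228,345,262),hi=128); print(cv2.minEnclosingCircle(k),cv2.boundingRect(k),cv2.contourArea(k))
for r in roi[::4]: print(*r[::3])
print(cast(K,(322,245.5),62,T))
```

```text
rim pred [422.63 212.3 ] [221.75 212.02] foot [399.91 188.52] [244.13 188.32]
row at rim [(216, 163), (217, 167), (218, 162), (219, 148), (220, 111), (221, 94), (222, 98), (223, 94), (224, 76), (225, 71), (412, 77), (413, 78), (414, 80), (415, 90), (416, 95), (417, 96), (418, 125), (419, 165), (420, 172), (421, 171), (422, 171)]
[167, 168, 167, 168, 168, 168, 168, 161, 130, 82, 56, 55, 54, 53, 53, 55, 52, 55, 54, 51, 53, 51, 52, 52, 51, 50, 51, 51, 49, 51, 51, 48, 34, 36, 38, 38, 41, 38, 38, 36, 40, 37]
((322.5, 244.0), 14.221562385559082) (310, 230, 26, 29) 546.5
144 140 139 141 145 141 143 141 140 136 138 138 136 141 143 144 143 139 134
139 140 145 142 139 141 146 141 142 141 140 138 138 137 136 141 144 145 144
139 140 138 141 144 140 140 141 139 132 138 142 140 139 139 138 138 141 144
144 142 138 139 139 140 131 106 99 91 94 100 114 142 141 137 136 139 138
145 143 142 140 138 126 99 95 92 88 86 83 85 107 143 143 140 139 136
140 139 146 143 144 101 97 109 132 130 136 106 85 80 139 143 143 142 139
140 140 141 140 142 104 128 127 127 135 128 119 119 118 119 140 142 142 141
140 141 142 139 136 131 162 193 194 190 189 187 175 122 135 145 141 138 143
140 137 140 142 146 188 190 107 76 71 68 77 173 182 127 140 141 144 141
143 141 141 139 142 193 79 64 95 109 104 71 55 149 162 138 137 139 141
139 139 142 142 147 164 99 113 112 113 112 110 111 89 152 142 139 137 137
142 142 142 140 143 138 114 114 111 112 111 112 111 108 139 143 141 142 138
144 139 141 139 141 123 112 110 112 111 110 109 111 111 139 142 139 140 140
144 144 144 140 138 137 112 112 111 110 111 112 108 126 141 141 139 141 140
143 145 142 144 143 142 137 115 112 110 109 110 132 135 139 140 142 140 140
142 141 142 146 143 141 142 140 138 139 138 138 139 141 143 138 139 137 143
[514.15 336.58  62.  ]
```

The vial agrees in all the views. The wrist view puts the case about 2 mm toward -y. I'll grasp the vial, then look at the pocket from the side before inserting.

Run:
```python
from h import *
vy=np.arctan2(VIAL[1],VIAL[0])+pi
V=VIAL+[-0.3,-0.6,0]
robot.set_gripper(55); robot.move_to(list(V+[0,0,110]),[pi,0,vy]); 
print(robot.movel(list(V+[0,0,20]),feed=100,contact_N=6), robot.current_ee_pos())
robot.set_gripper(15,squeeze=25); print(robot.current_gripper_width(),robot.current_gripper_force())
robot.movel(list(V+[0,0,150]),feed=120); print(robot.current_gripper_width(),robot.current_t())
robot.move_to(list(cw(-75,95,205)),ROT); robot.sleep(.3)
c,T=wristT(); f=c["frame"].copy(); np.savez("w3.npz",f=f,T=T,K=c["camera_matrix"])
print("pocket mouth pred",[proj(c,T,cw(-22+a,b,26)) for a,b in((-20,-20),(-20,20),(20,20),(20,-20))],robot.current_t(),robot.current_gripper_width())
e=np.clip(f.astype(int)*1,0,255).astype(np.uint8)
cv2.imwrite("pics/w3.png",np.clip((f/255.)**.5*255,0,255).astype(np.uint8)[:,:,::-1])
```

```text
False [515.72 338.56  21.04]
26.999296214600715 25.019703917205334
26.93399687827969 15.7083
pocket mouth pred [array([214.74, 209.14]), array([251.71, 209.26]), array([253.91, 243.16]), array([218.17, 243.04])] 17.075 27.18282967059487
```

View pics/w3.png

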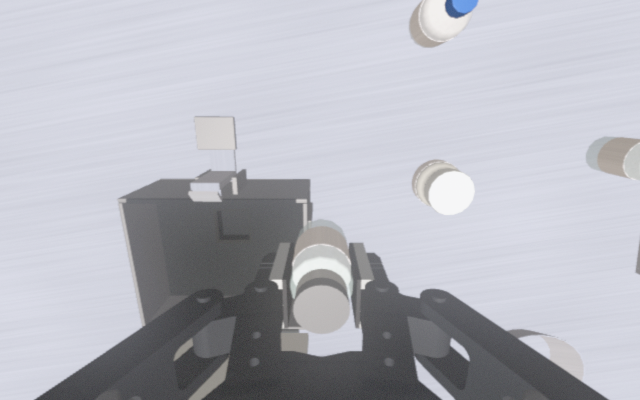

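The vial is held between the pads and the case interior is in view. The pocket shows faintly at about (235,222), so I'll stretch that crop.

Run:
```python
from h import *
d=np.load("w3.npz");f=d["f"];K={"camera_matrix":d["K"]};T=d["T"]
g=cv2.cvtColor(f,cv2.COLOR_RGB2GRAY)[170:300,120:320].astype(float)
g=cv2.GaussianBlur(g,(3,3),0);o=np.clip((g-10)*4.5,0,255).astype(np.uint8)
o=cv2.cvtColor(cv2.resize(o,None,fx=4,fy=4,interpolation=cv2.INTER_CUBIC),cv2.COLOR_GRAY2BGR)
for h,z,col in((20,26,(0,255,0)),(17,8,(0,0,255))):
    P=np.array([(proj(K,T,cw(-22+a,b,z))-[120,170]+.5)*4 for a,b in((-h,-h),(-h,h),(h,h),(h,-h))],int);cv2.polylines(o,[P],True,col)
P=np.array([(proj(K,T,cw(a,b,80))-[120,170]+.5)*4 for a,b in((-70,-85),(-70,85),(70,85),(70,-85))],int);cv2.polylines(o,[P],True,(255,0,0))
cv2.imwrite("pics/c3.png",o)
```

```text
(no output)
```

View pics/c3.png

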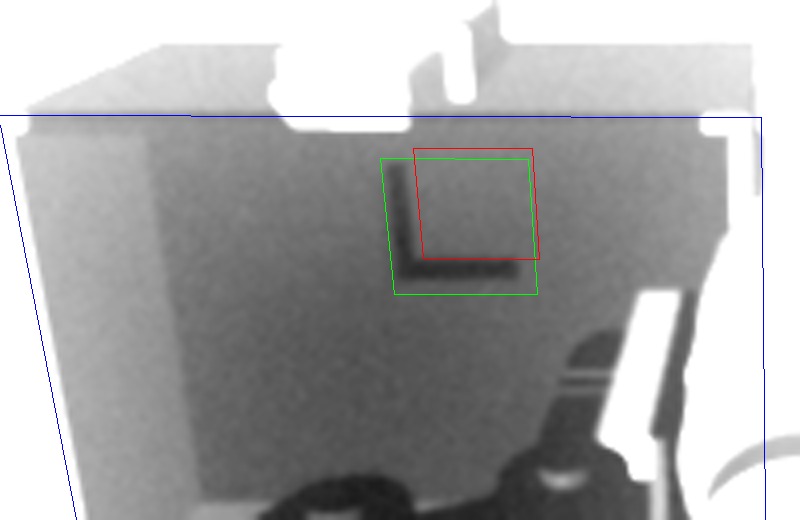

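The pocket is visible. Its L-shaped dark walls sit within about 1–2 mm of the prediction, slightly toward -y, so I'll correct by -1 mm and insert by feel.

Run:
```python
from h import *
px,py=-22.5,-1.0
robot.movel(list(cw(px,py,205)),feed=200)
robot.movel(list(cw(px,py,62)),feed=110); robot.sleep(.2)
f0=np.array(robot.current_contact_force()); print(robot.current_ee_pos()-cw(px,py,62))
hit=robot.movel(list(cw(px,py,26.5)),feed=20,contact_N=2.0)
print(hit,robot.current_ee_pos(),np.array(robot.current_contact_force())-f0,robot.current_gripper_width(),robot.current_t())
```

```text
[ 0.55 -0.12  0.77]
True [576.26 -18.78  29.1 ] [-0.35  0.58  4.82] 26.660254127481412 20.9
```

Contact came at z = 29.1, which is the pocket floor. Now I release, lift and look.

Run:
```python
from h import *
robot.movel(list(np.array(robot.current_ee_pos())+[0,0,.4]),feed=10)
robot.set_gripper(48); robot.sleep(.2); p=np.array(robot.current_ee_pos())
robot.movel([p[0],p[1],75],feed=50); robot.movel([p[0],p[1],210],feed=180)
robot.movel(list(cw(-75,95,205)),feed=200); robot.sleep(.2)
c,T=wristT();f=c["frame"]; print([proj(c,T,cw(-22.5,-1,z)) for z in(8,70)],robot.current_t())
cv2.imwrite("pics/w4.png",np.clip((f/255.)**.5*255,0,255).astype(np.uint8)[:,:,::-1])
```

```text
[array([239.96, 220.09]), array([223.92, 242.48])] 24.725
```

View pics/w4.png

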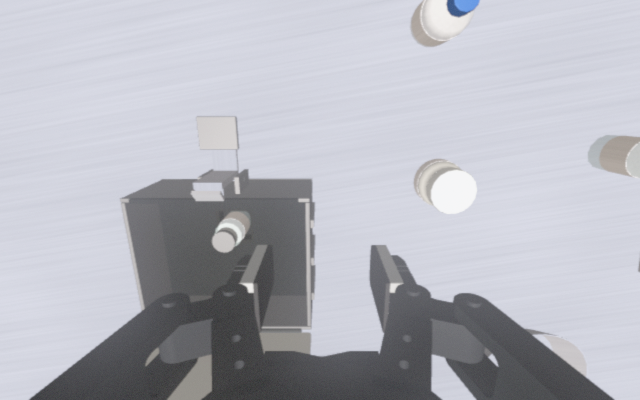

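The vial stands upright in the pocket: its cap is at (224,240), as predicted. Next I go behind the lid and swing it down gently.

Run:
```python
from h import *
robot.set_gripper(0)
robot.movel(list(cw(-75,60,300)),feed=250)
robot.move_to(list(lidtcp(1.4,gap=22)+[0,0,95]),ROT)
print(robot.movel(list(lidtcp(1.4,gap=22)),feed=150,contact_N=5)); robot.sleep(.2)
f0=np.array(robot.current_contact_force()); print(f0,robot.current_t())
hit=robot.movel(list(lidtcp(1.33)),feed=50,contact_N=6); print(hit,np.array(robot.current_contact_force())-f0)
if not hit:
  for th in np.arange(1.22,0.13,-0.11):
    hit=robot.movel(list(lidtcp(th)),feed=70,contact_N=7)
    print(round(th,2),hit,np.array(robot.current_contact_force())-f0)
    if hit: break
print(robot.current_ee_pos(),robot.current_t())
```

```text
False
[-0.76 -0.65 -0.26] 27.525
False [ 1.12 -0.45  1.38]
1.22 False [1.25 0.94 0.54]
1.11 False [1.37 1.42 0.21]
1.0 False [1.44 0.82 0.48]
0.89 False [0.98 0.6  0.69]
0.78 False [1.41 0.19 0.82]
0.67 False [0.93 0.8  1.25]
0.56 False [1.22 0.96 2.05]
0.45 False [0.77 0.81 1.71]
0.34 False [0.08 1.27 1.72]
0.23 False [0.31 1.2  1.32]
[560.56 -15.1  118.35] 31.7917
```

Run:
```python
from h import *
fz0=-0.26; th=.2; log=[]
while th>-0.035:
    robot.movel(list(lidtcp(th)),feed=12)
    f=robot.current_contact_force()[2]-fz0; z=robot.current_ee_pos()[2]; log.append((round(th,3),round(z,1),round(f,1)))
    if f>15 or (z<91.5 and f>11): break
    th-=.012 if th>.12 else .006
print(log,robot.current_t())
```

```text
[(0.2, np.float64(115.1), np.float64(1.7)), (0.188, np.float64(113.6), np.float64(1.4)), (0.176, np.float64(112.1), np.float64(1.0)), (0.164, np.float64(110.7), np.float64(1.9)), (0.152, np.float64(109.2), np.float64(1.9)), (0.14, np.float64(107.8), np.float64(1.4)), (0.128, np.float64(106.3), np.float64(0.9)), (0.116, np.float64(104.8), np.float64(2.2)), (0.11, np.float64(104.1), np.float64(1.6)), (0.104, np.float64(103.3), np.float64(1.7)), (0.098, np.float64(102.6), np.float64(1.3)), (0.092, np.float64(101.9), np.float64(1.8)), (0.086, np.float64(101.6), np.float64(3.2)), (0.08, np.float64(101.2), np.float64(4.4)), (0.074, np.float64(100.6), np.float64(6.4)), (0.068, np.float64(100.1), np.float64(7.2)), (0.062, np.float64(99.6), np.float64(7.6)), (0.056, np.float64(99.2), np.float64(8.5)), (0.05, np.float64(98.8), np.float64(10.1)), (0.044, np.float64(98.3), np.float64(10.5)), (0.038, np.float64(97.4), np.float64(9.6)), (0.032, np.float64(94.2), np.float64(1.0)), (0.026, np.float64(92.7), np.float64(-0.3)), (0.02, np.float64(92.6), np.float64(0.1)), (0.014, np.float64(92.2), np.float64(-0.1)), (0.008, np.float64(91.6), np.float64(0.5)), (0.002, np.float64(91.4), np.float64(4.1)), (-0.004, np.float64(91.2), np.float64(6.2)), (-0.01, np.float64(90.8), np.float64(8.1)), (-0.016, np.float64(90.5), np.float64(9.2)), (-0.022, np.float64(90.1), np.float64(11.3))] 39.9333
```

The lip rode over the nose at about 10.5 N, dropped and pressed on the seal. I'll lift off and check that it stays shut.

Run:
```python
from h import *
p=np.array(robot.current_ee_pos())
robot.movel(list(p+[0,0,12]),feed=15); print(robot.current_contact_force())
robot.movel(list(p+[0,0,110]),feed=150); robot.move_to(list(cw(-240,60,230)),ROT); robot.sleep(1)
c=optics.read_camera("scene");f=c["frame"];print(robot.current_t())
k=mask_blob(f,120,(240,170,350,260));print(cv2.approxPolyDP(k,5,True)[:,0].tolist())
cv2.imwrite("pics/s5.png",f[100:330,200:520,::-1].repeat(2,0).repeat(2,1))
```

```text
[0.89 0.48 0.13]
43.7333
[[254, 207], [304, 240], [342, 210], [293, 182]]
```

View pics/s5.png

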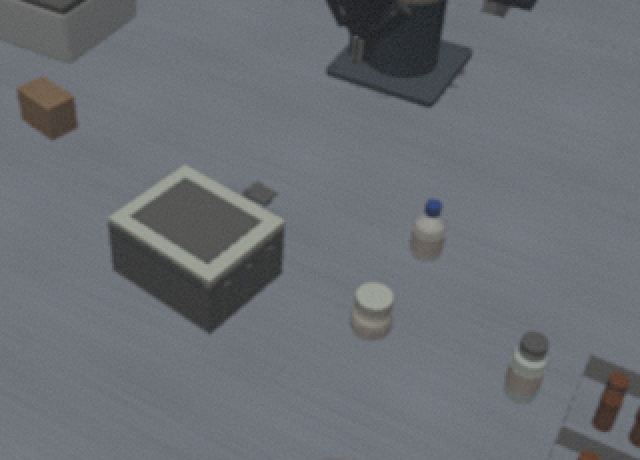

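The lid stays shut, with its corners within a pixel of where they were at the start. The bystanders have not moved and the arm is clear of everything.

```bash
python3 -c "
from station import robot
print(robot.close_job())"
```

```text
the job is handed in; nothing more can be done
None
```

The vial is standing upright in its pocket, the lid is latched and stayed shut after I lifted off, the bystanders look undisturbed, and the job was handed in at about 44 s.

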